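# Release the charged battery and stop it on the charger's ramp

## Robot

A 6-joint arm with a two-finger parallel gripper is mounted at the origin on the work surface. World frame = base frame: x ahead of the robot, y to its left, z up, the work surface at z = 0. Lengths are in m, angles in degrees, forces in N, time in s.
With the tool pointing down it reaches from about 0.3 to 1 m from the base axis. Payload 5.1 kg.
Tool frame: the origin (TCP) lies between the finger pads; the fingertips stand 19 mm ahead of it and the grasp point (between the pads) is the TCP; z points along the fingers, y is the direction in which the jaws open and shut (so a half turn about z gives the same grasp; the last joint's range is limited). The gripper opens to 95 mm and grips with 3 to 60 N. Pads are 20 mm wide; open, the fingers measure 119 mm over their backs; the gripper's body (75 mm by 180 mm) begins 59 mm behind the grasp point.
Start: joints at [-74.061, 7.093, 94.555, -0, 78.352, -4.733], TCP at [0.229, -0.608, 0.234] pointing down, gripper open.
Joint ranges: [-149.61, 149.61], [-58.7, 133.49], [1.44, 155.28], [-77.14, 257.14], [18.33, 153.61], [-166.67, 166.67]. Speed limits (degrees/s): [147.25, 147.25, 180, 180, 180, 180].

## Interface

Orientations are given as [roll, pitch, yaw] about the fixed x, y, z axes, in that order (R = Rz(yaw) Ry(pitch) Rx(roll)).
In Python, from plant import r gives the robot as it stands.
- The arm moves only by the tool move_arm, never from a script. Its arguments are lists of equal length, an entry for each row: "delta_pos": the shift along the tool's x, y, z in m, a list of three; "roll": the turn about the tool's z in degrees; "claw": the opening, from 0 (shut) to 1 (fully open). A call has 1 to 10 rows; each row shifts and turns the commanded pose from where the row before left it, along the tool's axes as they then stand; what a row does not reach is not made up. A row lasts 1/10 s, in which the tool goes at most 50 mm and 8.59 degrees, less where a joint would pass 70% of its speed; a pose out of reach is approached as far as the arm can. A call with a gripper value outside its range is refused whole. The fingers move at their own pace and stop on an object; the grip force is fixed at half the most. Time passes only in rows, so rows that do not move let the fingers close. It gives the time, the measured TCP pose, the force and the opening at its end, in the units of the state.
- r.read_state(): the state, without advancing time (a new reading comes with each control period).
- r.camera(name): name is "side" or "top"; returns (picture, depth): 480x640x3 uint8, red, green, blue; 480x640 float32, m along the optical axis (not along the pixel's ray), 0 where there is no reading.
- r.get_calibration(name): a dict with "fx", "fy", "cx", "cy" (pixels), "R" (3x3) and "t" (3): a world point X has camera coordinates R X + t. Camera axes: x right, y down, z forward; pixel columns grow to the right and rows downward; lengths in m; the calibration is good to about 2 mm. A picture is of the moment at which its call begins. get_calibration takes no time and is no camera call.
- r.job_done(): hands the job in, once; it reports no verdict.
The state is a dict: "time_s": time; "q": joint angles; "dq": joint speeds; "joint_torque": joint torques, N m; "eef_pos": TCP position; "tcp_rot": TCP orientation; "force": force on the tool from outside, world axes, zero at the start; "wrist_torque": the same for the moment, N m; "grip_width": finger opening in m.
Only numpy, scipy, OpenCV 4.12 (cv2) and the standard library are available. Lean on these libraries where they do the work, as an engineer would, in place of code of your own. Each camera call takes 0.05 s, during which the arm holds its last target. There are 200 camera calls.

## Task

The cloth cutter's battery is latched in the sloping charger. Press the release key beside its ramp down with one fingertip and, as the spring pops the battery out, catch it against your other finger, so that it stops part-way out on the ramp instead of sliding off onto the printed cloth. Do not lift or grip the battery or knock the things around it, and finish while still holding the key down with the one finger and the battery back with the other.

Things in the scene. Friction and masses are not known exactly. Their poses are not given: they have to be found in the camera images.
- charger: Grey plastic charger fixed to the table, 165 mm long, 88 wide, 95 high. Level frame, origin on the table on the ramp's middle line, below the latched battery's lower front edge; x from the ramp's open low end to the bay's closed back, y towards the key, z up. Key shoulder: 29 mm high, x -68 to 10, y 30 to 58 mm. Bay: cheeks and lips over the battery, x 10 to 92 mm.
- ramp_mid (a point): Point on the middle line of the ramp's surface, straight across from the key: x = -32, y = 0, z = 22 mm in the charger's frame. The smooth ramp falls 20 degrees towards -x, from 34 mm above the table at x = 0 to 8 mm at its open end, x = -72. It is 46 mm wide between guide rails 4 mm high. A finger standing here is in the battery's way.
- battery: Black battery pack, 70 mm long, 44 wide, 26 high, about 200 g, loose, latched in the bay with its front 18 mm showing. Origin: middle of its lower front edge (the leading edge), at x 0, y 0, z 34 mm in the charger's frame when latched. Its x runs from front to back, z square to its underside. It lies tilted 20 degrees on the ramp, so its top front edge leans 9 mm farther out (-x).
- battery_back (a point): Middle of the battery's lower back edge. Here a hidden spring ejector pushes it down the ramp with 5 N when latched, falling to 2.5 N after 25 mm, where the ejector stops; the battery then slides on and off the ramp by itself. From release to falling off takes well under a second.
- key_top (a point): Centre of the level top of the black release key, 28 mm (charger x) by 20 mm (y), beside the ramp: x = -32, y = 42, z = 41 mm in the charger's frame when up, z = 34 when fully down. A second fingertip at that height in the middle of the ramp is 12 mm clear of the ramp's surface and lower than the battery's top.
- release_key (a joint): How far the release key is pressed straight down, in m: 0 up, 0.007 fully down. It springs back; it takes 3.5 N to start and 5.5 N fully down. A catch on the same part, in front of the battery's lower edge, lets the battery go at about 5 mm.
- print_block: Loose carved wooden printing block, 110 x 100 mm, with a turned handle, 92 mm high in all, on the cloth. Origin: centre of its underside. To be left alone.
- dye_jar: Loose blue dye jar with a white cap, 72 mm across, 95 mm high. Origin: centre of its underside. To be left alone.
- cloth_cutter: Loose cordless round-blade cloth cutter standing on its steel foot, about 160 mm long, 90 mm high. Origin: on the table under its foot, 5 mm from the foot's middle. To be left alone.

How it is judged (in metres and radians):
At the end, for the whole second after the job is handed in: The release key is held at least 4.5 mm down while a finger bears on the battery with more than 0.3 N; the battery is at rest, lying on the ramp between the guide rails (tilted 14 to 26 degrees), its front edge 6 to 40 mm out of the latched place (value of joint release_key above 0.0045 m and x of battery in the frame of charger between -0.04 and -0.006 m and y of battery in the frame of charger between -0.006 and 0.006 m and z of battery in the frame of charger between 0.016 and 0.038 m and angle between battery's own z axis and vertical between 0.25 and 0.45 rad and contact force between the fingers and battery above 0.3 N and contact force between battery and charger above 0.3 N and linear speed of battery below 0.02 m/s); the arm keeps its last pose, push and grip.
It fails at once if the battery slides away: its front edge gets more than 50 mm out of its latched place (x of battery in the frame of charger below -0.05 m).
It fails at once if the battery is lifted off the ramp (z of battery in the frame of charger above 0.044 m or angle between battery's own z axis and vertical above 0.6 rad).
It fails at once if the printing block, the dye jar or the cloth cutter is moved by more than 15 mm (distance of any of print_block, dye_jar, cloth_cutter from where it was at the start of the episode above 0.015 m).
It also fails if it takes over 29 s, if anything falls off the work surface, if the arm or the gripper's body presses on something with over 40 N, if the wrist force passes 120 N, or if a joint passes its speed limit or range.

## Working session

There is one attempt and no reset: what is moved stays moved. The work goes in short steps, Python scripts to look and compute and a tool call to move; the robot and the scene stay as the last step left them, time stands still between calls to the robot, and variables do not carry over. Pictures are saved under pics/ and viewed, about 8 in all and at most 12, crops included, and the job is handed in when it is done.

Besides the shell and the picture viewer there is one more tool, called after ">>>" by a JSON object that holds its "method" and its "body". move_arm: Moves the arm, as the interface text tells. Its arguments: {"type":"object","properties":{"delta_pos":{"type":"array","items":{"type":"array","items":{"type":"number"}}},"roll":{"type":"array","items":{"type":"number"}},"claw":{"type":"array","items":{"type":"number"}}},"required":["delta_pos","roll","claw"]}

```bash
mkdir -p pics
python3 - <<'E'
from plant import r
import cv2,numpy as np
print(r.read_state())
for n in("top","side"):
    p,d=r.camera(n); cv2.imwrite(f"pics/{n}0.png",p[:,:,::-1]); np.save(f"{n}0.npy",d); c=r.get_calibration(n); print(n,c)
E
```

```text
{'time_s': 0.0, 'q': array([-7.40609068e+01,  7.13120880e+00,  9.46341217e+01,  4.27175832e-04,
        7.83522305e+01, -4.73205746e+00]), 'dq': array([-0.01354827, -0.05486274,  0.04601665, -0.04845266, -0.05227633,
       -0.00379987]), 'joint_torque': array([ 3.32584226e-03, -4.17596734e+01, -3.59932172e+01,  7.75856199e-02,
        4.91821545e-02, -1.70412127e-04]), 'eef_pos': array([ 0.22926546, -0.60757405,  0.23241244]), 'tcp_rot': array([-1.79882874e+02, -1.01150960e-02,  2.06710536e+01]), 'force': array([-0.59921491, -0.05951733,  0.09861262]), 'wrist_torque': array([-0.0228772 ,  0.05296762, -0.04284543]), 'grip_width': 0.09476084294019535}
top {'fx': 494.7303360829255, 'fy': 494.7303360829255, 'cx': 317.9644451976805, 'cy': 236.95005576096972, 'R': array([[-1.78324783e-02, -9.99840840e-01,  5.44734011e-04],
       [-9.82526930e-01,  1.74227222e-02, -1.85303213e-01],
       [ 1.85264230e-01, -3.83963136e-03, -9.82681242e-01]]), 't': array([0.04625822, 0.55147908, 1.00367606])}
side {'fx': 473.207271270341, 'fy': 473.207271270341, 'cx': 316.48064677175233, 'cy': 250.88157066433635, 'R': array([[ 0.8566561 , -0.51578683, -0.01021189],
       [-0.40235174, -0.65560393, -0.63898088],
       [ 0.32288297,  0.55149564, -0.76915483]]), 't': array([-0.43546787,  0.28035537,  0.63364727])}
```

View pics/top0.png

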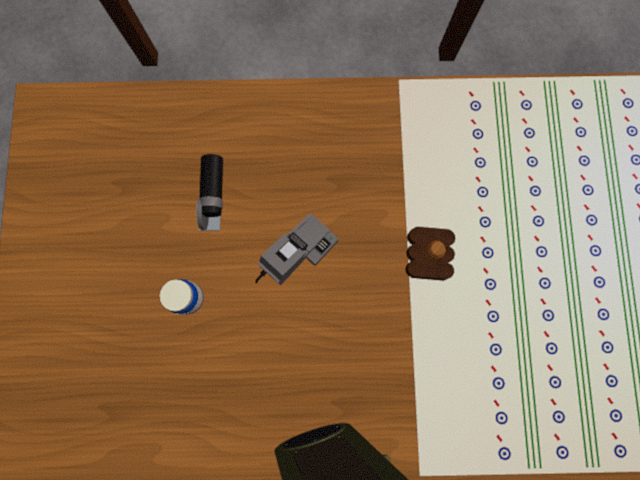

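View pics/side0.png

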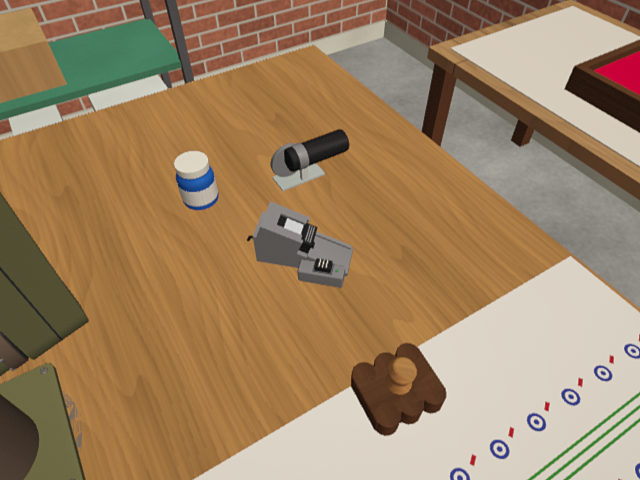

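The top view shows the charger with its bay near (285,255), the key near (322,243) and the ramp's low end up-right near (315,220). In the side view the key is near (323,265). I'll zoom in on both.

Run:
```python
import cv2,numpy as np
a=cv2.imread("pics/top0.png")[205:295,245:345]; b=cv2.imread("pics/side0.png")[195:295,240:360]
z=lambda i:cv2.resize(i,None,fx=6,fy=6,interpolation=cv2.INTER_CUBIC)
cv2.imwrite("pics/topz.png",z(a)); cv2.imwrite("pics/sidez.png",z(b))
```

```text
(no output)
```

View pics/topz.png

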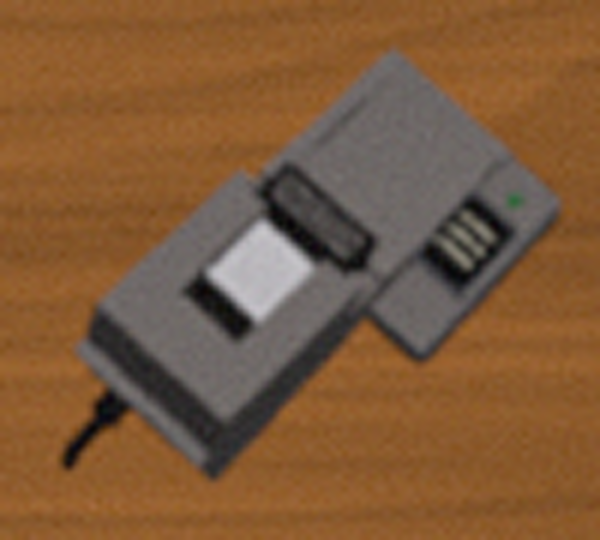

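View pics/sidez.png

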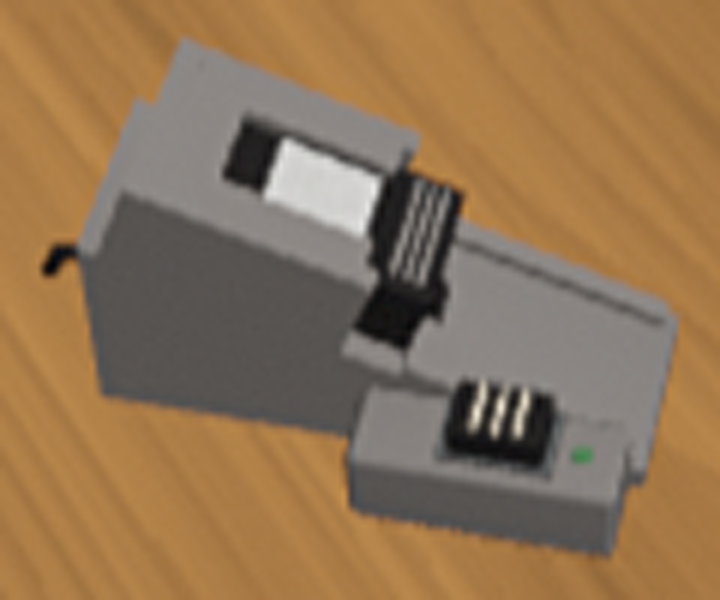

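The crops clearly show the shoulder corners, the key, the battery front and the ramp end. I'll fit the charger's pose to these points.

```bash
cat > h.py <<'E'
from plant import r
import cv2,numpy as np
from scipy.optimize import least_squares
def T(p,P):
    c,s=np.cos(p[2]),np.sin(p[2]); P=np.atleast_2d(P)/1000
    return P@np.array([[c,s,0],[-s,c,0],[0,0,1]])+[p[0],p[1],0]
def proj(n,X):
    c=r.get_calibration(n); q=X@c["R"].T+c["t"]; return q[:,:2]/q[:,2:]*[c["fx"],c["fy"]]+[c["cx"],c["cy"]]
E
python3 - <<'E'
from h import *
top=[((-68,58,29),(558,208)),((10,58,29),(422,342)),((-32,42,41),(470,240)),((-72,-30,12),(393,50)),((-9,-22,58.4),(277,173)),((-9,22,58.4),(368,245))]
side=[((10,58,29),(352,455)),((-68,58,29),(613,502)),((10,58,0),(350,510)),((-68,58,0),(607,553)),((-32,42,41),(503,412)),((92,30,0),(105,393))]
L=[("top",np.array([a for a,_ in top]),np.array([b for _,b in top])/6+[245,205]),("side",np.array([a for a,_ in side]),np.array([b for _,b in side])/6+[240,195])]
def f(p,S): return np.concatenate([(proj(n,T(p,P))-q).ravel() for n,P,q in S])
for S in(L,L[:1],L[1:]):
    s=least_squares(f,[.5,0,np.radians(120)],args=(S,),loss="soft_l1"); print(s.x[:2],np.degrees(s.x[2])%360,f(s.x,S).reshape(-1,2).round(1).tolist())
    if S is L:
        np.save("pose.npy",s.x); print("key,ramp",T(s.x,[(-32,42,41),(-32,0,22)]))
E
```

```text
[0.54320292 0.07971442] 136.8471030859435 [[0.9, -1.6], [-0.5, 2.5], [-0.9, -0.6], [-0.2, -1.1], [1.7, -2.9], [1.8, -1.2], [-2.1, -0.2], [0.1, -0.5], [-1.0, 0.8], [0.6, 1.1], [-0.9, -0.9], [-1.0, 0.4]]
key,ramp [[0.53782212 0.02718779 0.041     ]
 [0.56654792 0.0578281  0.022     ]]
[0.54016956 0.08056549] 137.72495885062366 [[0.4, -0.8], [-0.6, 3.6], [-1.3, 0.4], [-1.0, 0.0], [1.1, -1.4], [1.5, 0.1]]
[0.54480943 0.07887288] 136.16116642555667 [[-1.4, -0.4], [0.7, -0.3], [-0.4, 0.6], [1.1, 1.4], [-0.1, -0.8], [-0.0, -0.2]]
```

```bash
cat > go.py <<'E'
from h import *
p=np.load("pose.npy")
def need(P,zt):
    s=r.read_state(); e=s["eef_pos"]; rx,ry,rz=np.radians(s["tcp_rot"])
    from scipy.spatial.transform import Rotation as Ro
    R=Ro.from_euler("xyz",[rx,ry,rz]).as_matrix()
    g=T(p,P)[0]; g[2]=zt
    print("t",s["time_s"],"goal",g.round(4),"tool delta",(R.T@(g-e)).round(4),"roll",-(((np.degrees(p[2]-rz))+180)%360-180),"F",s["force"].round(1),"w",s["grip_width"])
E
python3 - <<'E'
from h import *
top=[((-68,58,29),(558,208)),((10,58,29),(420,357)),((-32,42,41),(470,240)),((-72,-30,12),(393,50)),((-9,-22,58.4),(277,170)),((-9,22,58.4),(368,243))]
side=[((10,58,29),(352,455)),((-68,58,29),(613,502)),((10,58,0),(350,510)),((-68,58,0),(607,553)),((-32,42,41),(503,412)),((92,30,0),(105,393))]
L=[("top",np.array([a for a,_ in top]),np.array([b for _,b in top])/6+[245,205]),("side",np.array([a for a,_ in side]),np.array([b for _,b in side])/6+[240,195])]
def f(p): return np.concatenate([(proj(n,T(p,P))-q).ravel() for n,P,q in L])
s=least_squares(f,[.5,0,np.radians(120)],loss="soft_l1"); print(s.x,np.degrees(s.x[2]),f(s.x).reshape(-1,2).round(1).tolist())
np.save("pose.npy",s.x)
from go import need
need((-33,21,0),.234)
E
```

```text
[0.542968   0.07978593 2.3879953 ] 136.82205192574511 [[0.8, -1.5], [-0.2, 0.1], [-1.0, -0.5], [-0.2, -1.0], [1.6, -2.3], [1.8, -0.7], [-2.2, -0.2], [-0.1, -0.5], [-1.2, 0.8], [0.4, 1.1], [-1.0, -0.8], [-1.2, 0.4]]
t 0.1 goal [0.5527 0.0419 0.234 ] tool delta [ 5.318e-01 -4.936e-01 -5.000e-04] roll -116.15255394743025 F [-0.4 -0.  -0.2] w 0.0952442177035538
```

>>> {"method": "move_arm", "body": {"delta_pos": [[0,0,0],[0,0,0],[0,0,0],[0,0,0],[0,0,0],[0,0,0],[0,0,0],[0,0,0],[0,0,0],[0,0,0]], "roll": [-8.3,-8.3,-8.3,-8.3,-8.3,-8.3,-8.3,-8.3,-8.3,-8.3], "claw": [0.316,0.316,0.316,0.316,0.316,0.316,0.316,0.316,0.316,0.316]}}

```text
time_s: 1.1
eef_pos: [0.2293, -0.6078, 0.2329]
tcp_rot: [180.0, -0.1, 104.0]
force: [-0.0, -0.8, -0.1]
grip_width: 0.0302
```

>>> {"method": "move_arm", "body": {"delta_pos": [[0,0,0],[0,0,0],[0,0,0],[0,0,0],[0,0,0]], "roll": [-8.3,-8.3,-8.3,-8.3,0], "claw": [0.316,0.316,0.316,0.316,0.316]}}

```text
time_s: 1.6
eef_pos: [0.2293, -0.6078, 0.2329]
tcp_rot: [180.0, -0.1, 136.9]
force: [0.4, -1.0, 0.8]
grip_width: 0.0302
```

```bash
python3 -c "
from go import *
need((-33,21,0),.14)"
```

```text
t 1.6 goal [0.5527 0.0419 0.14  ] tool delta [0.2083 0.6951 0.0936] roll 0.03340273197201782 F [ 0.4 -1.   0.8] w 0.03023359353537243
```

>>> {"method": "move_arm", "body": {"delta_pos": [[0.0104,0.0347,0],[0.0104,0.0347,0],[0.0104,0.0347,0],[0.0104,0.0347,0],[0.0104,0.0347,0],[0.0104,0.0347,0],[0.0104,0.0347,0],[0.0104,0.0347,0],[0.0104,0.0347,0],[0.0104,0.0347,0]], "roll": [0,0,0,0,0,0,0,0,0,0], "claw": [0.316,0.316,0.316,0.316,0.316,0.316,0.316,0.316,0.316,0.316]}}

```text
time_s: 2.6
eef_pos: [0.391, -0.2823, 0.2335]
tcp_rot: [180.0, -0.0, 136.7]
force: [0.4, 0.9, -0.1]
grip_width: 0.0302
```

>>> {"method": "move_arm", "body": {"delta_pos": [[0.0104,0.0347,0],[0.0104,0.0347,0],[0.0104,0.0347,0],[0.0104,0.0347,0],[0.0104,0.0347,0],[0.0104,0.0347,0],[0.0104,0.0347,0],[0.0104,0.0347,0],[0.0104,0.0347,0],[0.0104,0.0347,0]], "roll": [0,0,0,0,0,0,0,0,0,0], "claw": [0.316,0.316,0.316,0.316,0.316,0.316,0.316,0.316,0.316,0.316]}}

```text
time_s: 3.6
eef_pos: [0.5524, 0.0421, 0.2334]
tcp_rot: [-180.0, -0.0, 136.7]
force: [-0.2, -1.1, -0.1]
grip_width: 0.0303
```

>>> {"method": "move_arm", "body": {"delta_pos": [[0,0,0.03],[0,0,0.03],[0,0,0.03],[0,0,0.03],[0,0,0.02],[0,0,0]], "roll": [0,0,0,0,0,0], "claw": [0.316,0.316,0.316,0.316,0.316,0.316]}}

```text
time_s: 4.2
eef_pos: [0.5491, 0.0406, 0.0896]
tcp_rot: [-179.7, -0.3, 136.7]
force: [0.1, -0.3, -0.4]
grip_width: 0.0298
```

Run:
```python
from go import *
need((-33,21,0),.075)
a=[]
for n,(x,y) in(("top",(245,195)),("side",(240,165))):
    im=r.camera(n)[0][:,:,::-1].copy(); im=im[y:y+120,x:x+120]; a.append(cv2.resize(im,None,fx=3.3,fy=3.3,interpolation=cv2.INTER_CUBIC))
cv2.imwrite("pics/near.png",np.hstack(a))
```

```text
t 4.2 goal [0.5527 0.0419 0.075 ] tool delta [-0.0019  0.0035  0.0146] roll -0.10769590864532574 F [ 0.1 -0.3 -0.4] w 0.029821575904029177
```

View pics/near.png

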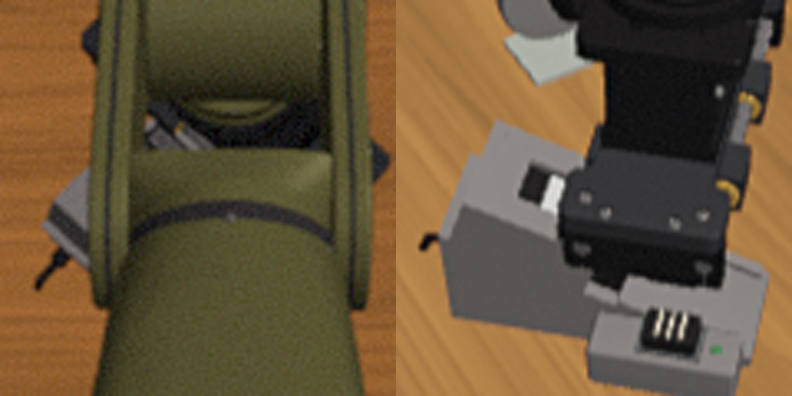

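The gripper body hides the fingers in both views. I'll check whether the arm has settled, and whether the visible lower body edge in the side view (crop corners about (565,235) and (722,285)) matches the expected geometry.

Run:
```python
from go import *
s=r.read_state(); print(s["dq"].round(2), s["eef_pos"],s["tcp_rot"]); need((-33,21,0),.075)
e=s["eef_pos"]; q=[e[0],e[1],np.radians(s["tcp_rot"][2])]
# tool x = charger x dir, tool -y = charger y
P=[(37.5,90,148),(-37.5,90,148),(37.5,90,180),(-37.5,90,180),(-37.5,-90,148)]
print((proj("side",T(q,P))-[240,165])*3.3+[396,0])
```

```text
[-0.02 -1.37 -1.72  0.1  -0.14 -0.45] [0.55198624 0.04055349 0.09371332] [-1.79977608e+02 -2.73764320e-02  1.36772897e+02]
t 4.3 goal [0.5527 0.0419 0.075 ] tool delta [0.0004 0.0014 0.0187] roll -0.04915478370534743 F [0.1 0.1 0.6] w 0.02994128815318654
[[553.55318136 281.20930477]
 [725.73279661 308.87121139]
 [549.14367862 231.62596448]
 [727.929323   259.52607658]
 [791.35717755  30.59408956]]
```

The arm has now settled, and the body edge agrees with the pose to about 2 mm sideways. I'll go down to just above the key.

>>> {"method": "move_arm", "body": {"delta_pos": [[0.0004,0.0014,0.01],[0,0,0.01],[0,0,0.006],[0,0,0.002],[0,0,0],[0,0,0]], "roll": [0,0,0,0,0,0], "claw": [0.316,0.316,0.316,0.316,0.316,0.316]}}

```text
time_s: 4.9
eef_pos: [0.5529, 0.0418, 0.0659]
tcp_rot: [180.0, 0.0, 136.9]
force: [0.5, 0.2, 0.5]
grip_width: 0.0299
```

Run:
```python
from go import *
need((-33,21,0),.053)
im=r.camera("side")[0][195:295,240:360,::-1]; cv2.imwrite("pics/c2.png",cv2.resize(im,None,fx=6,fy=6,interpolation=cv2.INTER_CUBIC))
```

```text
t 4.9 goal [0.5527 0.0419 0.053 ] tool delta [ 0.0002 -0.0001  0.0129] roll 0.043640057241532304 F [0.5 0.2 0.5] w 0.029901524448618263
```

View pics/c2.png

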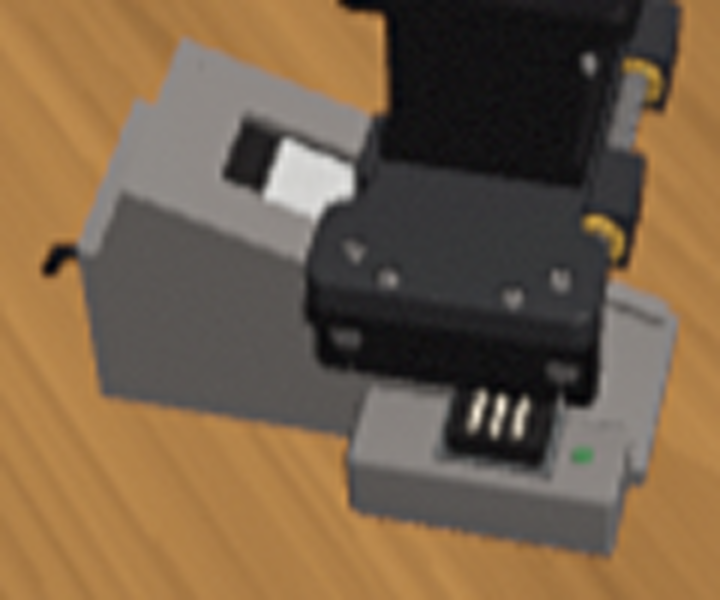

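Run:
```python
from go import *
s=r.read_state(); e=s["eef_pos"]; q=[e[0],e[1],np.radians(s["tcp_rot"][2])]
P=[(-10,27,47),(10,27,47),(10,27,67),(-10,15,47),(10,15,47)]
print("tip",(proj("side",T(q,P))-[240,195])*6)
print("key",(proj("side",T(p,[(-46,52,41),(-18,52,41),(-18,32,41),(-46,32,41),(-32,42,41)]))-[240,195])*6)
```

```text
tip [[532.94101227 416.25057698]
 [461.82694634 404.75699439]
 [461.13115364 358.92352478]
 [541.28250645 382.91771757]
 [470.81080743 371.65192942]]
key [[539.24019227 443.05830455]
 [440.01199046 426.82576823]
 [455.23601661 371.84926365]
 [552.98477453 387.55253497]
 [496.80158052 407.08374952]]
```

```bash
cat >> h.py <<'E'
def cloud(n,d):
    c=r.get_calibration(n); v,u=np.mgrid[:480,:640]; z=d
    X=np.stack([(u-c["cx"])/c["fx"]*z,(v-c["cy"])/c["fy"]*z,z],-1)
    return (X-c["t"])@c["R"]
def inv(p,X):
    c,s=np.cos(p[2]),np.sin(p[2]); return (X-[p[0],p[1],0])@np.array([[c,-s,0],[s,c,0],[0,0,1]])*1000
E
python3 - <<'E'
from go import *
d=r.camera("side")[1]; C=inv(p,cloud("side",d))
for u in(315,322,329):
    for v in range(246,272,2): print(u,v,C[v,u].round(0).astype(int).tolist(),end=" | ")
    print()
E
```

```text
315 246 [-35, 111, 165] | 315 248 [-35, 110, 160] | 315 250 [-35, 110, 155] | 315 252 [-35, 109, 150] | 315 254 [-33, 103, 138] | 315 256 [-33, 103, 133] | 315 258 [-33, 104, 130] | 315 260 [-16, 31, 31] | 315 262 [-19, 43, 41] | 315 264 [-20, 47, 41] | 315 266 [-21, 51, 41] | 315 268 [-21, 51, 36] | 315 270 [-21, 53, 33] | 
322 246 [-45, 112, 168] | 322 248 [-45, 111, 163] | 322 250 [-45, 111, 158] | 322 252 [-44, 108, 151] | 322 254 [-43, 103, 140] | 322 256 [-43, 103, 136] | 322 258 [-43, 102, 130] | 322 260 [-43, 102, 125] | 322 262 [-30, 41, 42] | 322 264 [-31, 45, 41] | 322 266 [-32, 51, 44] | 322 268 [-33, 52, 40] | 322 270 [-32, 51, 33] | 
329 246 [-55, 111, 169] | 329 248 [-55, 111, 166] | 329 250 [-55, 112, 162] | 329 252 [-55, 110, 156] | 329 254 [-54, 108, 149] | 329 256 [-54, 104, 139] | 329 258 [-54, 104, 135] | 329 260 [-53, 102, 128] | 329 262 [-42, 38, 41] | 329 264 [-42, 41, 40] | 329 266 [-43, 47, 41] | 329 268 [-44, 50, 40] | 329 270 [-45, 52, 38] |
```

Depth confirms the key top at y 38–52, z 41 and the body where I predicted, so the fit is good. I'll open slightly to put the key finger nearer the key's centre, then press in small steps while watching the force.

>>> {"method": "move_arm", "body": {"delta_pos": [[0,0,0.002],[0,0,0.002],[0,0,0.002],[0,0,0.001],[0,0,0],[0,0,0]], "roll": [0,0,0,0,0,0], "claw": [0.34,0.34,0.34,0.34,0.34,0.34]}}

```text
time_s: 5.6
eef_pos: [0.5528, 0.0419, 0.0588]
tcp_rot: [180.0, 0.0, 136.9]
force: [-0.2, 0.0, 2.5]
grip_width: 0.0323
```

Contact is at the expected height. Next is the press down to the stop.

>>> {"method": "move_arm", "body": {"delta_pos": [[0,0,0.002],[0,0,0.002],[0,0,0.002],[0,0,0.0005],[0,0,0],[0,0,0],[0,0,0]], "roll": [0,0,0,0,0,0,0], "claw": [0.34,0.34,0.34,0.34,0.34,0.34,0.34]}}

```text
time_s: 6.3
eef_pos: [0.5541, 0.0413, 0.0533]
tcp_rot: [179.9, 0.2, 136.9]
force: [0.6, -1.1, 6.5]
grip_width: 0.0321
```

Run:
```python
from go import *
for _ in range(3):
    im,d=r.camera("side"); s=r.read_state(); print(s["force"].round(2),s["wrist_torque"].round(2),s["eef_pos"],s["grip_width"])
cv2.imwrite("pics/c3.png",cv2.resize(im[195:295,240:360,::-1],None,fx=6,fy=6,interpolation=cv2.INTER_CUBIC))
C=inv(p,cloud("side",d)); 
for v in range(260,272,2): print(v,C[v,315].round(0),C[v,322].round(0))
```

```text
[-1.06 -2.25  5.66] [-0.33 -0.1  -0.11] [0.55404957 0.0413177  0.05331129] 0.032059054819739835
[ 0.69 -1.7   6.02] [-0.31 -0.1  -0.04] [0.55406015 0.04129328 0.05332011] 0.032357957380078066
[-0.02 -1.97  6.28] [-0.31 -0.03 -0.12] [0.55407033 0.0413101  0.0533194 ] 0.03243924833401248
260 [-33. 103. 123.] [-43. 103. 126.]
262 [-33. 102. 118.] [-43. 103. 121.]
264 [-33. 104. 115.] [-43. 104. 118.]
266 [-20.  46.  35.] [-31.  44.  35.]
268 [-20.  50.  33.] [-32.  49.  36.]
270 [-21.  52.  31.] [-33.  52.  34.]
```

View pics/c3.png

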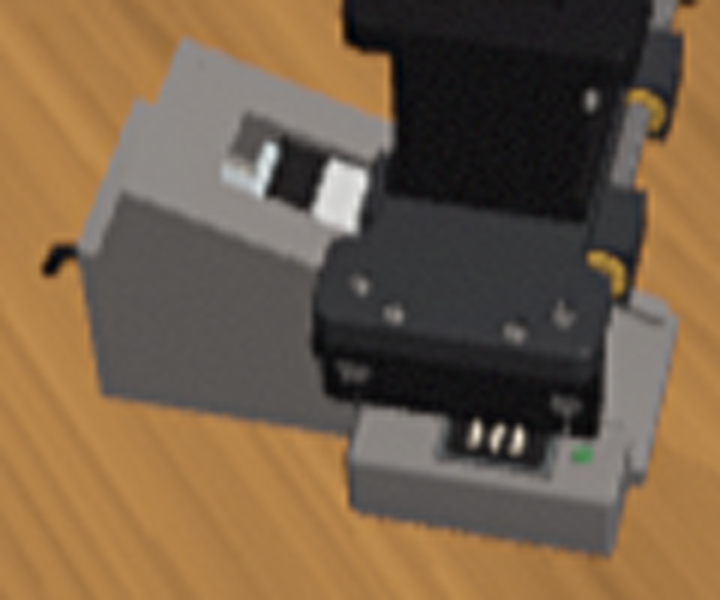

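The battery has come out about 15 mm: its label moved from column 268 to 318, and the ejector shows behind it. It is held there, and the key is down. I'll press a touch more for margin and check that everything stays still.

>>> {"method": "move_arm", "body": {"delta_pos": [[0,0,0.0008],[0,0,0],[0,0,0],[0,0,0],[0,0,0]], "roll": [0,0,0,0,0], "claw": [0.34,0.34,0.34,0.34,0.34]}}

```text
time_s: 6.95
eef_pos: [0.5542, 0.0412, 0.0532]
tcp_rot: [179.9, 0.2, 136.9]
force: [-1.6, -1.8, 9.8]
grip_width: 0.0322
```

Run:
```python
from go import *
F=[];I=[]
for _ in range(6):
    im,d=r.camera("side"); I.append(im); s=r.read_state(); F.append(s["force"])
print(np.mean(F,0).round(2),s["eef_pos"])
g=inv(p,cloud("side",d)); d0=np.load("side0.npy")
print("label motion diff",cv2.absdiff(I[0],I[-1])[205:240,270:305].mean())
old=cv2.imread("pics/side0.png")[:,:,::-1]; C0=inv(p,cloud("side",d0))
for nm,i,c in(("before",old,C0),("now",I[-1],g)):
    m=(i.min(2)>190); m[:215]=0;m[:,:275]=0;m[245:]=0;m[:,306:]=0
    v,u=np.nonzero(m); q=c[v,u]; print(nm,len(v),np.percentile(q,[3,97],axis=0).round(1).tolist())
print("key z",g[266:269,315:325,2].round(0))
```

```text
[-1.19 -1.96  9.95] [0.55423534 0.04126667 0.05321944]
label motion diff 0.713469387755102
before 159 [[15.0, -11.6, 67.9], [40.5, 8.7, 77.9]]
now 73 [[17.5, -11.5, 69.0], [45.9, 8.5, 77.0]]
key z [[35. 36. 35. 35. 36. 36. 35. 36. 35. 34.]
 [34. 35. 35. 35. 34. 37. 34. 33. 37. 34.]
 [35. 36. 36. 36. 35. 38. 36. 34. 37. 36.]]
```

```bash
python3 -c "
from plant import r
print(r.job_done()); s=r.read_state(); print(s['force'],s['eef_pos'])"
```

```text
the job is handed in; nothing more can be done
None
the job is handed in; nothing more can be done
```

I pressed the release key to its stop with one fingertip and caught the battery against the other finger. I handed the job in at about 7 s, still holding both; no verdict was reported.

**Last checks before handing in:**
- **Key:** the fingertip was at about z = 34 mm with 10 N downward. The force rose with no further travel, so the key is on its stop. Depth readings put the key top at about 35 mm, up to a millimetre higher than that, which still means about 6 mm of press.
- **Battery:** it is about 15 mm out, estimated from how far its label moved in the side picture, and it was at rest over the last six frames. An automatic label measurement was spoiled by bright reflections from the ejector, so I relied on the picture.
- **Push on the catching finger:** the wrist's sideways force was noisy at about 2 N and pointed more towards the key side than down the ramp. I put this down to friction at the key. I take the contact as sound because the ejector still pushes at this point, the battery stopped about where expected, and the arm gave about 1.5 mm down the ramp.
- **Not seen directly:** the gripper hid both fingertips and the battery's front edge from both cameras.
- **Other objects:** I did not measure the printing block, dye jar or cutter again. The arm's path stayed well clear of them and no contact force showed.

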